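Third hand: brass plate out of the vise and onto the bracket

ROBOT

A 6-joint arm with a two-finger parallel gripper is mounted at the origin on the work surface. World frame = base frame: x ahead of the robot, y to its left, z up, the work surface at z = 0. Lengths are in m, angles in rad, forces in N, time in s.
With the tool pointing down it reaches from about 0.225 to 0.875 m from the base axis. Payload 3.4 kg.
Tool frame: the origin (TCP) lies midway between the tips of the shut fingers; the grasp point (between the pads) lies 19 mm behind it (pinch_z is the distance from the TCP to the grasp point, in m); z points along the fingers, y is the line along which they close (so a half turn about z gives the same grasp; the last joint's range is limited). The gripper opens to 85 mm and grips with 20 to 120 N. Pads are 22 mm wide; open, the fingers measure 114 mm over their backs; the gripper's body (76 mm by 85 mm) begins 54 mm behind the grasp point. The pads swing forward as they close: fully open they stand 13 mm farther back than shut.
Start: joints at [1.124, 0.276, 1.505, -0, 1.361, -0.121], TCP at [0.184, 0.545, 0.231] pointing down, gripper open.
Joint ranges: [-2.89, 2.89], [-0.75, 2.08], [0.22, 2.7], [-1.18, 4.32], [0.11, 2.71], [-2.7, 2.7]. Speed limits (rad/s): [2.57, 2.57, 3.14, 3.14, 3.14, 3.14].

INTERFACE

Orientations are given as a unit quaternion [w, x, y, z].
In Python, from rig import get_state, get_image, sign_off, pinch_z gives the robot as it stands.
- The arm moves only by the tool send_rows, never from a script. Its argument "steps" is one flat list of numbers, 5 for each row, row after row: the gripper's target within -1 to 1 (fully open at 1, half-way at 0, shut at -1), then the shift along the tool's x, y, z in cm, then the turn about the tool's z in degrees. In form: [gripper, x, y, z, roll, gripper, x, y, z, roll, ...]. A call has 1 to 12 rows; each row shifts and turns the commanded pose from where the row before left it, along the tool's axes as they then stand; what a row does not reach is not made up. A row lasts 1/10 s, in which the tool goes at most 50 mm and 8.59 degrees, less where a joint would pass 70% of its speed; a pose out of reach is approached as far as the arm can. A call is refused whole if a number of a shift passes 5 or a number of a turn 8.59, either way. A call with a gripper value outside its range is refused whole. The fingers move at their own pace and stop on an object; "newtons" is the grip in N (left out, the last holds). Time passes only in rows, so rows that do not move let the fingers close. It gives the time, the measured TCP pose, the force, the opening and the grip force at its end, in the units of the state.
- get_state(): the state, without advancing time (a new reading comes with each control period).
- get_image(name): name is "scene" or "side" or "wrist"; returns a dict with "color" (384x512x3 uint8, red, green, blue), "mtx" (3x3 intrinsics, pixels), "k1" (the pictures are not rectified: a ray, as slopes to the right and down, at radius r is drawn at 1 + k1 r^2 times it, then the intrinsics apply), "T" (4x4, takes a point from camera to world coordinates); the wrist camera has in their place "mount" (4x4, takes a point from camera to tool coordinates, whose origin is the TCP and whose axes are the flange's). Camera axes: x right, y down, z forward; pixel columns grow to the right and rows downward; lengths in m; the calibration is good to about 2 mm. A picture is of the moment at which its call begins: read the wrist's pose just before it. There is no depth.
- sign_off(): hands the job in; it is judged then, once.
The state is a dict: "clock": time; "qpos": joint angles; "qd": joint speeds; "effort": joint torques, N m; "position": TCP position; "ee_rot": TCP orientation; "contact_force": force on the tool from outside, world axes, zero at the start; "moment": the same for the moment, N m; "width": finger opening in m; "gripper_force": force on a finger pad.
Only numpy, scipy, OpenCV 4.12 (cv2) and the standard library are available. Lean on these libraries where they do the work, as an engineer would, in place of code of your own. Each camera call takes 0.05 s, during which the arm holds its last target. There are 200 camera calls.

TASK

Slide the vise jaw wide open, lift the finished brass plate out, and stand it on the foot of the steel angle bracket against the upright fence, on the side with the foot's free ledge, centred so that its two slots lie over the two screw holes. Press it flat against the fence with a steady 10 N or so (the push of a one-kilo weight; never shove it hard) and finish while still holding and pressing it there, so that my colleague across the bench can put in the screws; leave the vise open and the other tools alone.

Things in the scene. Friction and masses are not known exactly. Their poses are not given: they have to be found in the camera images.
- knob (a point): centre of the vise's knurled aluminium knob, a cylinder 28 mm across and 28 mm long whose level axis lies 40 mm above the bench, along the vise's x axis. Knob, screw and sliding jaw move as one; its position follows the jaw
- jaw (a joint): opening of the vise's sliding jaw in m: about 0 closed on the plate, 0.040 fully open (end stop). It opens along the vise's -x axis, resists with about 5 N of friction (the quick-release nut is already tripped: no turning) and stays where it is left
- vise: fixed 50 mm steel machine vise; origin under the centre of its bed, at bench height; x from knob to fixed jaw. Bed 150 mm long (x), 50 wide (y), 28 high, low bolted lugs to 47 mm either side. Both jaws 50 wide (y), tops 53 mm above the bench; fixed jaw's face at x = +30 mm. A nut block 54 mm high spans x = -90 to -75 mm; the knob is beyond it, at x = -114 mm when closed
- plate: brass plate 16 mm thick (its x), 66 wide (y), 64 high (z), 0.45 to 0.7 kg; origin at the centre of its underside. Two slots through it on its middle line, 15 mm wide, 16 and 48 mm up; front and back alike. At the start it stands upright on the vise's bed between the jaws, its x along the vise's x, sticking out 8 mm either side of the jaws and 39 mm above them
- fence: rigid upright fence of the bracket, 44 mm wide (y), 62 high (z), 12 thick. Origin on its front face, at the middle of the lower edge, on top of the bracket's foot (12 mm above the bench); x points out of that face, away from the robot, over the foot's free ledge. Two screw holes in the face, 16 and 48 mm above the ledge, on the middle line
- bracket: fixed steel angle bracket that carries the fence; origin right below the fence's origin, at bench height, same axes. Its foot is a plate 12 mm thick and 74 mm wide (y), from 64 mm behind the fence's face to 40 mm in front of it; the front part is the free flat ledge. Low gussets and bolts are behind the fence only
- screw_dish: round copper dish 80 mm across and 18 mm high with small screws; bystander, leave alone
- screwdriver: 200 mm screwdriver with an orange handle, lying; bystander, leave alone
- mallet: wooden mallet 270 mm long, head 85 mm wide, lying; bystander, leave alone
- mandrel: tapered steel ring mandrel with wooden grip, 330 mm long, lying; bystander, leave alone
- caliper: flat 210 mm steel caliper with black slide, 8 mm high, lying; bystander, leave alone
- bur_block: wooden block 60 x 110 x 32 mm full of small upright steel burs reaching 70 mm high; bystander, leave alone
- file: flat steel file with wooden handle, 300 mm long, lying; bystander, leave alone
- mug: glass mug 76 mm across and 85 mm high; bystander, leave alone
Not all that is in view belongs to the job. What is shaped like the plate but black or blue is not meant.

How it is judged:
By the outcome, as a careful person would: the job done as asked, in the order asked, and still so for the second after the job is handed in, while the arm keeps its last pose, push and grip.
It also fails if it takes over 72 s, if anything falls off the work surface, if the arm or the gripper's body presses on something with over 40 N, if the wrist force passes 120 N, or if a joint passes its speed limit or range.

## Working session

There is one attempt and no reset: what is moved stays moved. The work goes in short steps, Python scripts to look and compute and a tool call to move; the robot and the scene stay as the last step left them, time stands still between calls to the robot, and variables do not carry over. Pictures are saved under pics/ and viewed, at most 10 in all, crops included, and the job is handed in when it is done.

Besides the shell and the picture viewer there is one more tool, called after "Emit:" as a command line: name --argument value ..., lists and objects as JSON in quotes. send_rows: Moves the arm, as the interface text tells. Its arguments: {"type":"object","properties":{"steps":{"type":"array"},"newtons":{"type":"number"}},"required":["steps"]}

```bash
mkdir -p pics; ls
cat > h.py <<'E'
import numpy as np, cv2
from rig import get_state, get_image, sign_off, pinch_z
from scipy.spatial.transform import Rotation as R
def Rq(q): return R.from_quat([q[1],q[2],q[3],q[0]]).as_matrix()
def cam(name):
    s=get_state(); d=get_image(name)
    if name=="wrist":
        T=np.eye(4); T[:3,:3]=Rq(s["ee_rot"]); T[:3,3]=s["position"]; d["T"]=T@np.array(d["mount"])
    return d
def ray(d,u,v):
    K=np.array(d["mtx"]); k=d["k1"]
    x=(u-K[0,2])/K[0,0]; y=(v-K[1,2])/K[1,1]; rd=np.hypot(x,y); r=rd
    for _ in range(30): r=rd/(1+k*r*r)
    f=r/rd if rd>0 else 1
    T=np.array(d["T"]); return T[:3,3], T[:3,:3]@np.array([x*f,y*f,1])
def at(d,u,v,z):
    o,r=ray(d,u,v); return o+r*(z-o[2])/r[2]
def proj(d,P):
    T=np.array(d["T"]); p=(np.asarray(P)-T[:3,3])@T[:3,:3]; p=p[:,:2]/p[:,2:]
    r2=(p**2).sum(1,keepdims=True); p=p*(1+d["k1"]*r2); K=np.array(d["mtx"])
    return p*[K[0,0],K[1,1]]+[K[0,2],K[1,2]]
E
python3 - <<'E'
from h import *
import pickle
print(get_state(), pinch_z)
D={n:cam(n) for n in("scene","side","wrist")}
pickle.dump(D,open("d0.pkl","wb"))
for n in D: print(n,D[n]["mtx"],D[n]["k1"],np.round(D[n]["T"],3).tolist())
im=np.hstack([D["scene"]["color"],D["side"]["color"]])[:,:,::-1]
cv2.imwrite("pics/scene.png",cv2.resize(D["scene"]["color"][:,:,::-1],(800,600),interpolation=3))
cv2.imwrite("pics/side.png",cv2.resize(D["side"]["color"][:,:,::-1],(800,600),interpolation=3))
E
```

```text
pics
{'clock': 0.0, 'qpos': array([ 1.12397099e+00,  2.76592358e-01,  1.50614354e+00, -1.79574342e-06,
        1.36074868e+00, -1.20998780e-01]), 'qd': array([ 0.00087849, -0.00087509, -0.0004567 ,  0.00017359, -0.00068373,
       -0.00044832]), 'effort': array([-6.92501708e-04, -4.16774976e+01, -2.45811921e+01, -1.73593376e-04,
        1.08361157e-02,  1.42743588e-05]), 'position': array([0.18381768, 0.5442441 , 0.23043711]), 'ee_rot': array([-2.64133964e-04,  1.62193335e-01,  9.86758546e-01, -9.08339254e-04]), 'contact_force': array([-0.11606114, -0.22255672, -0.08169789]), 'moment': array([0.01495017, 0.01661437, 0.0083578 ]), 'gripper_force': 0.0, 'width': 0.08571200548440078} 0.0187
scene [[349.61872416   0.         256.94890401]
 [  0.         349.61872416 196.19910358]
 [  0.           0.           1.        ]] -0.04492560665473786 [[0.433, 0.644, -0.63, 1.318], [0.901, -0.305, 0.308, -0.386], [0.006, -0.702, -0.712, 0.942], [0.0, 0.0, 0.0, 1.0]]
side [[373.31980455   0.         255.6195462 ]
 [  0.         373.31980455 192.02862565]
 [  0.           0.           1.        ]] 0.007840499969357213 [[0.992, -0.088, 0.095, 0.408], [-0.129, -0.677, 0.725, -0.993], [0.0, -0.731, -0.682, 0.976], [0.0, 0.0, 0.0, 1.0]]
wrist [[308.13732383   0.         251.66292941]
 [  0.         308.13732383 189.92548061]
 [  0.           0.           1.        ]] 0.015883754826259856 [[0.319, 0.902, 0.291, 0.108], [0.948, -0.303, -0.1, 0.569], [-0.002, 0.308, -0.951, 0.374], [0.0, 0.0, 0.0, 1.0]]
```

View pics/scene.png

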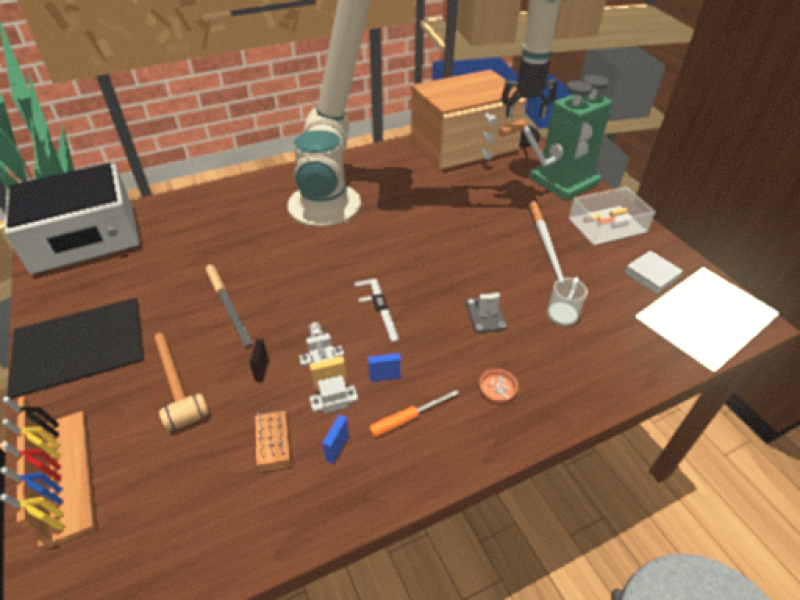

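View pics/side.png

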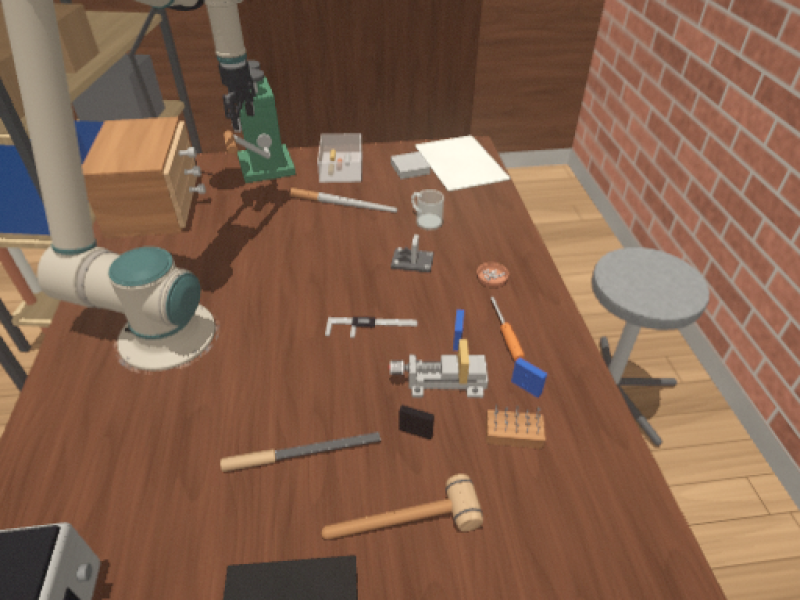

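The scene view shows the vise with the brass plate at about (328,370) and the bracket at (487,310). In the side view they're at (440,372) and (413,257), with blue and black decoys near the vise. I'll enlarge both.

Run:
```python
from h import *
import pickle
D=pickle.load(open("d0.pkl","rb"))
def crop(n,x,y,w,h,s): return cv2.resize(D[n]["color"][y:y+h,x:x+w,::-1],(w*s,h*s),interpolation=cv2.INTER_CUBIC)
a=crop("scene",185,200,50,75,8); b=crop("side",245,210,75,50,8)[:, :400*2]
# vise: scene 185..235 x 200..275 ; side 245..320 x 210..260
c=np.zeros((600,1000,3),np.uint8)
c[:,:400]=a; c[:400,400:1000]=b
cv2.imwrite("pics/v.png",cv2.resize(c[:, :],(800,480)))
a=crop("scene",290,180,45,40,9); b=crop("side",243,143,45,40,9)
cv2.imwrite("pics/b.png",np.hstack([a[:,:400],b[:,:400]]))
```

```text
(no output)
```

View pics/v.png

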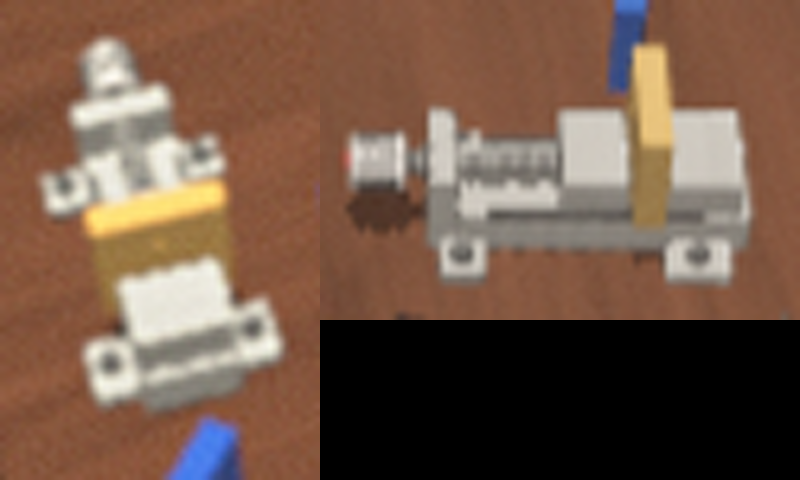

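View pics/b.png

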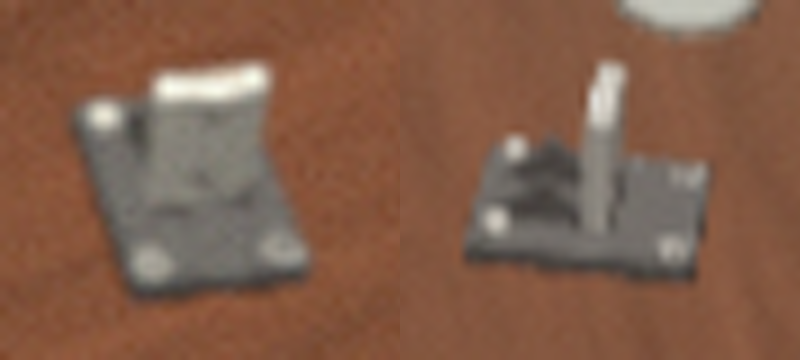

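The vise crop gives the plate-top corners, with the knob at (108,67) in the scene half and (378,160) in the side half. The bracket crop gives the foot corners and the bright top of the fence. Next I'll fit both poses.

```bash
cat > fit.py <<'E'
from h import *
import pickle
from scipy.optimize import least_squares
D=pickle.load(open("d0.pkl","rb"))
def fit(obs,x0,name):
    P=np.array([o[1] for o in obs])/1000; uv=np.array([o[2] for o in obs]); cams=[o[0] for o in obs]
    def res(p):
        c,s=np.cos(p[2]),np.sin(p[2]); W=P@np.array([[c,-s,0],[s,c,0],[0,0,1]]).T+[p[0],p[1],0]
        q=np.array([proj(D[n],W[i:i+1])[0] for i,n in enumerate(cams)]); return (q-uv).ravel()
    r=least_squares(res,x0,loss="soft_l1"); print(name,np.round(r.x,4),"cov",np.round(np.sqrt(np.diag(np.linalg.inv(r.jac.T@r.jac))),4))
    print(np.round(r.fun.reshape(-1,2) if False else res(r.x).reshape(-1,2),1).tolist()); return r.x
sv=lambda X,Y:(184.5+(X+.5)/6.4+0,199.5+(Y+.5)/6.4); dv=lambda X,Y:(244.5+(X-319.5)/6.4,209.5+(Y+.5)/6.4)
sb=lambda X,Y:(289.5+(X+.5)/9,179.5+(Y+.5)/9); db=lambda X,Y:(242.5+(X-399.5)/9,142.5+(Y+.5)/9)
S,E="scene","side"
V=[(S,(14,-33,92),sv(84,211)),(S,(14,33,92),sv(225,182)),(S,(30,-33,92),sv(90,236)),(S,(30,33,92),sv(229,206)),
(E,(14,33,92),dv(634,45)),(E,(30,33,92),dv(664,46)),(E,(14,-33,92),dv(638,147)),(E,(30,-33,92),dv(671,147)),
(E,(14,-33,28),dv(635,222)),(E,(30,-33,28),dv(667,225)),(S,(-114,0,40),sv(108,68)),(E,(-114,0,40),dv(378,160)),
(E,(-90,25,54),dv(430,108)),(E,(-90,-25,54),dv(430,183))]
B=[(S,(-64,-37,12),sb(80,102)),(S,(40,-37,12),sb(130,280)),(S,(40,37,12),sb(308,258)),
(S,(-12,-22,74),sb(157,73)),(S,(-12,22,74),sb(268,65)),(S,(0,22,74),sb(268,92)),(S,(0,-22,74),sb(152,100)),(S,(0,-22,12),sb(157,203)),
(E,(-12,22,74),db(600,62)),(E,(0,22,74),db(626,65)),(E,(-12,-22,74),db(588,125)),(E,(0,-22,74),db(618,127)),
(E,(-64,-37,12),db(468,247)),(E,(40,-37,12),db(693,262)),(E,(40,37,12),db(708,168)),(E,(0,-22,12),db(608,235))]
z=at(D[S],*sv(150,210),.09);fit(V,[z[0],z[1],0],"vise")
z=at(D[S],*sb(200,100),.07);fit(B,[z[0],z[1],0],"bracket")
E
python3 fit.py
```

```text
vise [ 0.6196 -0.2166 -0.1368] cov [0.0011 0.0011 0.0176]
[[0.3, -0.4], [-1.0, -0.8], [0.4, -0.4], [-0.4, -0.7], [-0.0, 0.1], [0.3, -0.0], [0.8, -0.3], [0.8, -0.3], [-0.2, 1.0], [-0.2, 0.5], [0.5, 1.5], [0.4, 0.2], [-0.3, -0.2], [-0.3, -0.2]]
bracket [ 0.6077  0.1851 -0.3023] cov [0.0012 0.0014 0.0327]
[[-0.7, -0.1], [0.3, 0.2], [0.4, 0.5], [-0.3, 0.4], [-0.7, 0.2], [0.2, -0.5], [1.1, -0.2], [-1.3, 0.4], [0.1, 0.1], [0.1, 0.0], [-0.3, -0.3], [-0.7, -0.2], [-0.5, -0.8], [-0.0, 0.4], [0.7, -0.5], [0.2, -0.1]]
```

```bash
cat >> h.py <<'E'
VISE=[.6196,-.2166,-.1368]; BR=[.6077,.1851,-.3023]
def fr(F,x,y,z): # point in mm of frame F -> world
    c,s=np.cos(F[2]),np.sin(F[2]); x,y,z=x/1e3,y/1e3,z/1e3
    return np.array([F[0]+c*x-s*y,F[1]+s*x+c*y,z])
def plan(p,F=None):
    """shift (cm) in tool axes after roll (deg) so tool x = -x of frame F"""
    s=get_state(); M=Rq(s["ee_rot"]); roll=0
    cur=np.degrees(np.arctan2(M[1,0],M[0,0]))
    if F is not None:
        roll=-((np.degrees(F[2])+180-cur+180)%360-180)
    M2=M@R.from_euler("z",roll,degrees=True).as_matrix()
    print("t",round(s["clock"],2),"pos",np.round(s["position"],4),"z-axis",np.round(M[:,2],3),"w",round(s["width"],4),"roll",round(roll,2),"shift cm",np.round(M2.T@(np.asarray(p)-s["position"])*100,2),"F",np.round(s["contact_force"],1))
E
python3 - <<'E'
from h import *
import pickle
D=pickle.load(open("d0.pkl","rb"))
for n,u,v in [("scene",384,367),("side",458,328),("scene",336,440),("side",528,378),("scene",260,360),("side",416,422)]:
    p=at(D[n],u*.64,v*.64,.03); c,s=np.cos(VISE[2]),np.sin(VISE[2]); d=p[:2]-VISE[:2]; print(n,np.round(p,3),"vise frame",np.round([c*d[0]+s*d[1],-s*d[0]+c*d[1]],3))
plan(fr(BR,10,0,180),BR)
E
```

```text
scene [ 0.657 -0.103  0.03 ] vise frame [0.022 0.118]
side [ 0.659 -0.097  0.03 ] vise frame [0.023 0.124]
scene [ 0.778 -0.257  0.03 ] vise frame [ 0.162 -0.019]
side [ 0.774 -0.258  0.03 ] vise frame [ 0.158 -0.02 ]
scene [ 0.526 -0.335  0.03 ] vise frame [-0.076 -0.13 ]
side [ 0.527 -0.336  0.03 ] vise frame [-0.076 -0.131]
t 0.15 pos [0.1839 0.5444 0.2306] z-axis [-0.001 -0.001 -1.   ] w 0.0857 roll -1.35 shift cm [-52.16 -21.68   5.08] F [-0.8  1.5 -0.2]
```

Emit:
send_rows --steps '[1, -4.3, -1.8, 0.4, -0.1, 1, -4.3, -1.8, 0.4, -0.1, 1, -4.3, -1.8, 0.4, -0.1, 1, -4.3, -1.8, 0.4, -0.1, 1, -4.3, -1.8, 0.4, -0.1, 1, -4.3, -1.8, 0.4, -0.1, 1, -4.3, -1.8, 0.4, -0.1, 1, -4.3, -1.8, 0.4, -0.1, 1, -4.3, -1.8, 0.4, -0.1, 1, -4.3, -1.8, 0.4, -0.1, 1, -4.3, -1.8, 0.4, -0.1, 1, -4.3, -1.8, 0.4, -0.1]'

```text
clock: 1.35
position: [0.6084, 0.1775, 0.1828]
ee_rot: [-0.0, 0.152, 0.988, 0.0]
contact_force: [0.4, 0.8, -0.5]
width: 0.0856
gripper_force: 0.0
```

Emit:
send_rows --steps '[1, 0, 0, 0, 0, 1, 0, 0, 0, 0, 1, 0, 0, 0, 0]'

```text
clock: 1.65
position: [0.6063, 0.1796, 0.183]
ee_rot: [-0.001, 0.152, 0.988, 0.0]
contact_force: [-0.1, 0.3, -0.9]
width: 0.0858
gripper_force: 0.0
```

Run:
```python
from h import *
import pickle
plan(fr(BR,10,0,180),BR)
d=cam("wrist"); pickle.dump(d,open("w1.pkl","wb"))
q=proj(d,[fr(BR,*p) for p in [(0,-22,74),(0,22,74),(-12,-22,74),(-12,22,74),(40,-37,12),(40,37,12)]]); print(np.round(q,1).tolist())
c=q.mean(0).astype(int); x=max(0,min(c[0]-66,512-133)); y=max(0,min(c[1]-50,284)); print(x,y)
cv2.imwrite("pics/w1.png",cv2.resize(d["color"][y:y+100,x:x+133,::-1],None,fx=6,fy=6,interpolation=2))
```

```text
t 1.65 pos [0.6063 0.1796 0.183 ] z-axis [-0.001  0.    -1.   ] w 0.0858 roll -0.13 shift cm [-0.97  0.57  0.3 ] F [-0.1  0.3 -0.9]
[[234.0, 187.5], [285.4, 187.4], [233.8, 173.9], [285.8, 173.9], [224.0, 205.5], [292.0, 205.5]]
193 138
```

View pics/w1.png

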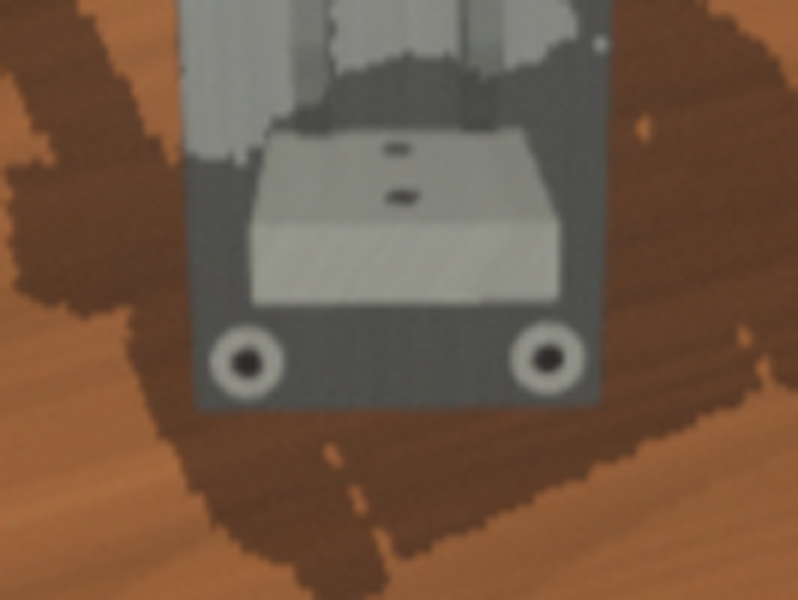

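The wrist view (inverted, robot side up) shows the fence top's front edge from (252,303) to (558,301) in the crop. The ledge's front corners are at (196,409) and (601,405), close to the prediction. I'll refine the pose with these.

```bash
cat > fitw.py <<'E'
from h import *
from scipy.optimize import least_squares
def fitw(d,P,uv,F):
    uv=np.array(uv)
    def res(p): return (proj(d,[fr(p,*q) for q in P])-uv).ravel()
    r=least_squares(res,F); print(np.round(r.x,4),np.round(r.fun.reshape(-1,2),1).tolist()); return r.x
E
python3 - <<'E'
from fitw import *
import pickle
d=pickle.load(open("w1.pkl","rb"))
P=[(0,-22,74),(0,22,74),(-12,-22,74),(-12,22,74),(40,-37,12),(40,37,12)]
c=[(252,303),(558,301),(250,222),(558,222),(196,409),(601,405)]
fitw(d,P,[(192.5+(x+.5)/6,137.5+(y+.5)/6) for x,y in c],BR)
plan(fr(VISE,-70,0,200),VISE)
E
```

```text
[ 0.6082  0.1853 -0.2916] [[-0.1, 0.1], [0.2, -0.2], [-0.2, 0.1], [0.5, -0.5], [-0.5, 0.4], [-0.0, 0.4]]
t 1.7 pos [0.6062 0.1799 0.1833] z-axis [-0.001  0.    -1.   ] w 0.0851 roll -9.57 shift cm [  0.27 -39.1   -1.68] F [-0.3  0.4  0.2]
```

Emit:
send_rows --steps '[1, 0, -3.9, -0.2, -1, 1, 0, -3.9, -0.2, -1, 1, 0, -3.9, -0.2, -1, 1, 0, -3.9, -0.2, -1, 1, 0, -3.9, -0.2, -1, 1, 0, -3.9, -0.2, -1, 1, 0, -3.9, -0.2, -1, 1, 0, -3.9, -0.2, -1, 1, 0, -3.9, -0.2, -1, 1, 0, -3.9, -0.2, -0.6, 1, 0, 0, 0, 0, 1, 0, 0, 0, 0]'

```text
clock: 2.9
position: [0.5196, -0.1998, 0.2036]
ee_rot: [0.0, 0.069, 0.998, 0.0]
contact_force: [-0.1, -0.4, 0.6]
width: 0.0854
gripper_force: 0.0
```

```bash
sed -i 's/BR=\[.*\]/BR=[.6082,.1853,-.2916]/' h.py
python3 - <<'E'
from h import *
import pickle
plan(fr(VISE,-70,0,200),VISE)
d=cam("wrist"); pickle.dump(d,open("w2.pkl","wb"))
q=proj(d,[fr(VISE,*p) for p in [(14,-33,92),(14,33,92),(30,-33,92),(30,33,92),(-90,-25,54),(-90,25,54),(-114,0,54)]]); print(np.round(q,1).tolist())
c=q.mean(0).astype(int); x=max(0,min(c[0]-80,512-160)); y=max(0,min(c[1]-60,264)); print(x,y)
cv2.imwrite("pics/w2.png",cv2.resize(d["color"][y:y+120,x:x+160,::-1],None,fx=5,fy=5,interpolation=2))
E
```

```text
t 2.9 pos [ 0.5196 -0.1998  0.2036] z-axis [ 0.     0.001 -1.   ] w 0.0854 roll -0.06 shift cm [-3.14 -0.3   0.36] F [-0.1 -0.4  0.6]
[[215.9, 299.3], [283.3, 299.3], [216.4, 312.9], [282.8, 312.9], [224.5, 186.4], [274.8, 186.4], [249.6, 162.8]]
169 191
```

View pics/w2.png

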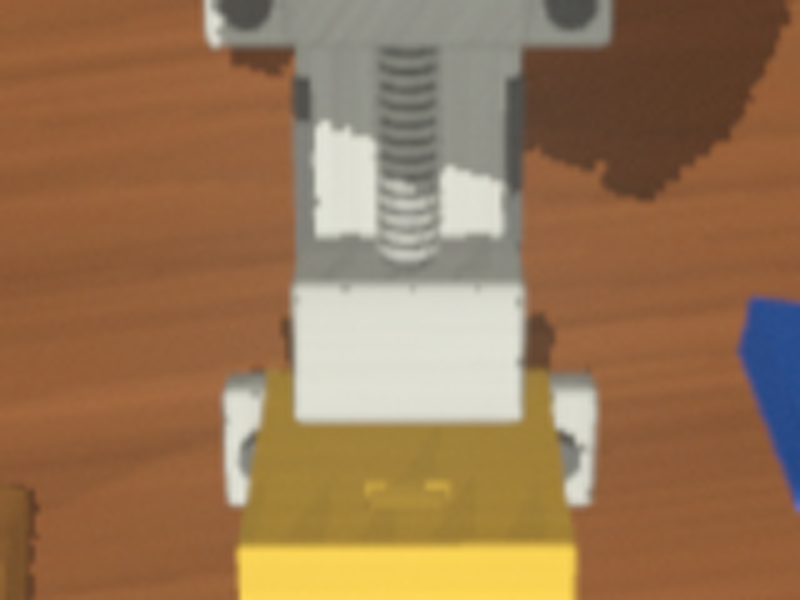

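The crop shows the plate's top edge from (238,547) to (576,544), within 0.5 px of the model, and the jaw closed against it. Next, the knob.

Run:
```python
from h import *
plan(fr(VISE,-114,0,22),VISE)
```

```text
t 2.95 pos [ 0.5197 -0.1991  0.2035] z-axis [ 0.     0.001 -1.   ] w 0.0854 roll 0.01 shift cm [ 1.26 -0.39 18.15] F [0.8 1.1 1. ]
```

Emit:
send_rows --steps '[1, 0.6, -0.2, 2, 0, 1, 0.6, -0.2, 3, 0, 1, 0, 0, 3, 0, 1, 0, 0, 3, 0, 1, 0, 0, 2.5, 0, 1, 0, 0, 2, 0, 1, 0, 0, 1.5, 0, 1, 0, 0, 1.1, 0, 1, 0, 0, 0, 0, 1, 0, 0, 0, 0]'

```text
clock: 3.95
position: [0.5079, -0.2022, 0.0227]
ee_rot: [0.0, 0.068, 0.998, -0.0]
contact_force: [0.0, -0.1, 0.2]
width: 0.0852
gripper_force: 0.0
```

Run:
```python
from h import *
plan(fr(VISE,-114,0,22),VISE)
```

```text
t 3.95 pos [ 0.5079 -0.2022  0.0227] z-axis [ 0. -0. -1.] w 0.0852 roll 0.04 shift cm [0.14 0.09 0.07] F [ 0.  -0.1  0.2]
```

Emit:
send_rows --newtons 40 --steps '[-1, 0, 0, 0, 0, -1, 0, 0, 0, 0, -1, 0, 0, 0, 0, -1, 0, 0, 0, 0, -1, 0, 0, 0, 0, -1, 0, 0, 0, 0, -1, 0, 0, 0, 0, -1, 0, 0, 0, 0]'

```text
clock: 4.75
position: [0.5081, -0.1998, 0.0233]
ee_rot: [0.001, 0.07, 0.998, 0.003]
contact_force: [2.2, 9.3, 7.4]
width: 0.0267
gripper_force: 39.2
```

Emit:
send_rows --steps '[-1, 0, 0.2, 0, 0, -1, 0.4, 0, 0, 0, -1, 0.4, 0, 0, 0, -1, 0.4, 0, 0, 0, -1, 0.4, 0, 0, 0, -1, 0.4, 0, 0, 0, -1, 0.4, 0, 0, 0, -1, 0.4, 0, 0, 0, -1, 0.4, 0, 0, 0, -1, 0.2, 0, 0, 0, -1, 0, 0, 0, 0]'

```text
clock: 5.85
position: [0.4764, -0.1955, 0.0233]
ee_rot: [0.003, 0.07, 0.998, 0.001]
contact_force: [4.7, 5.4, 3.6]
width: 0.0266
gripper_force: 39.5
```

Run:
```python
from h import *
plan(fr(VISE,-154,0,22),VISE)
```

```text
t 5.85 pos [ 0.4764 -0.1955  0.0233] z-axis [ 0.005  0.001 -1.   ] w 0.0266 roll -0.18 shift cm [ 0.93 -0.14  0.13] F [4.7 5.4 3.6]
```

Emit:
send_rows --steps '[-1, 0.3, 0, 0, 0, -1, 0.3, 0, 0, 0, -1, 0.2, 0.1, 0, 0, -1, 0.1, 0, 0, 0, -1, 0, 0, 0, 0, -1, 0, 0, 0, 0]'

```text
clock: 6.45
position: [0.4699, -0.1946, 0.0234]
ee_rot: [0.005, 0.07, 0.998, -0.0]
contact_force: [8.7, 3.8, -0.7]
width: 0.0269
gripper_force: 39.8
```

Emit:
send_rows --steps '[-1, 0.2, 0, 0, 0, -1, 0.1, 0, 0, 0, -1, 0, 0, 0, 0, -1, 0, 0, 0, 0]'

```text
clock: 6.85
position: [0.47, -0.1946, 0.0234]
ee_rot: [0.008, 0.071, 0.997, -0.0]
contact_force: [15.4, 5.1, -5.9]
width: 0.0269
gripper_force: 39.8
```

The jaw is at its stop: the force rises with no further motion. I'll relax, release and rise.

Emit:
send_rows --steps '[-1, -0.25, 0, 0, 0, -1, 0, 0, 0, 0, 1, 0, 0, 0, 0, 1, 0, 0, 0, 0, 1, 0, 0, 0, 0, 1, 0, 0, 0, 0, 1, 0, 0, 0, 0, 1, 0, 0, 0, 0, 1, 0, 0, -1, 0, 1, 0, 0, -2, 0, 1, 0, 0, -4, 0, 1, 0, 0, -4, 0]'

```text
clock: 8.05
position: [0.4642, -0.1936, 0.1337]
ee_rot: [-0.001, 0.069, 0.998, 0.0]
contact_force: [1.4, 0.4, -0.1]
width: 0.0854
gripper_force: 0.0
```

Emit:
send_rows --steps '[1, -2, 0, -4, 0, 1, -4, 0, -2, 0, 1, -4, 0, 0, 0, 1, -4, 0, 0, 0, 1, 0, 0, 0, 0, 1, 0, 0, 0, 0]'

```text
clock: 8.65
position: [0.6035, -0.2129, 0.192]
ee_rot: [-0.001, 0.068, 0.998, 0.0]
contact_force: [0.4, 0.2, -1.1]
width: 0.0852
gripper_force: 0.0
```

Run:
```python
from h import *
import pickle
plan(fr(VISE,22,0,200),VISE)
d=cam("wrist"); pickle.dump(d,open("w3.pkl","wb"))
q=proj(d,[fr(VISE,*p) for p in [(14,-33,92),(14,33,92),(30,-33,92),(30,33,92),(-26,-25,53),(-26,25,53),(-154,0,54)]]); print(np.round(q,1).tolist())
c=q.mean(0).astype(int); x=max(0,min(c[0]-80,512-160)); y=max(0,min(c[1]-40,264)); print(x,y)
cv2.imwrite("pics/w3.png",cv2.resize(d["color"][y:y+120,x:x+160,::-1],None,fx=5,fy=5,interpolation=2))
```

```text
t 8.65 pos [ 0.6035 -0.2129  0.192 ] z-axis [-0.001  0.    -1.   ] w 0.0852 roll 0.01 shift cm [-3.85 -0.15 -0.8 ] F [ 0.4  0.2 -1.1]
[[212.8, 224.9], [289.5, 225.0], [213.4, 241.6], [288.8, 241.7], [224.7, 168.7], [277.8, 168.8], [251.4, 14.7]]
171 143
```

View pics/w3.png

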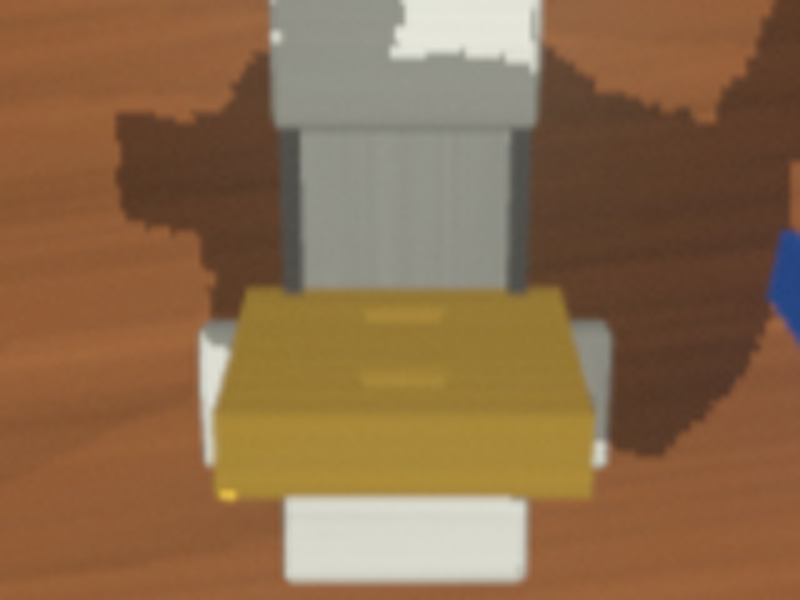

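The jaw is fully open (its edge matches the 40 mm prediction). The plate stands free, with top corners at (215,413), (593,412), (216,498) and (593,498). I'll fit its pose and plan the grasp.

Run:
```python
from fitw import *
import pickle
d=pickle.load(open("w3.pkl","rb"))
P=[(14,-33,92),(14,33,92),(30,-33,92),(30,33,92)]
c=[(215,413),(593,412),(216,498),(593,498)]
F=fitw(d,P,[(170.5+(x+.5)/5,142.5+(y+.5)/5) for x,y in c],VISE)
print(fr(F,22,0,0),fr(VISE,22,0,0)); plan(fr(F,22,0,45),VISE)
```

```text
[ 0.62   -0.2164 -0.1338] [[-0.5, 0.1], [0.6, 0.2], [0.0, -0.1], [-0.1, -0.2]]
[ 0.6417639 -0.2193499  0.       ] [ 0.64139446 -0.21960022  0.        ]
t 8.7 pos [ 0.6026 -0.2127  0.1921] z-axis [-0.002  0.001 -1.   ] w 0.0851 roll -0.02 shift cm [-4.   -0.13 14.71] F [-0.8  0.7  0.1]
```

Emit:
send_rows --steps '[1, -2, -0.1, 1, 0, 1, -2, 0, 1, 0, 1, 0, 0, 2.5, 0, 1, 0, 0, 0, 0, 1, 0, 0, 0, 0]'

```text
clock: 9.2
position: [0.6414, -0.2193, 0.1475]
ee_rot: [-0.001, 0.069, 0.998, 0.0]
contact_force: [-0.1, 0.7, 0.3]
width: 0.0854
gripper_force: 0.0
```

Run:
```python
from h import *
plan(fr([.62,-.2164,-.1338],22,0,36),[.62,-.2164,-.1355])
```

```text
t 9.2 pos [ 0.6414 -0.2193  0.1475] z-axis [-0.002  0.001 -1.   ] w 0.0854 roll -0.13 shift cm [-0.06 -0.   11.15] F [-0.1  0.7  0.3]
```

Emit:
send_rows --steps '[1, 0, 0, 2, 0, 1, 0, 0, 2.5, 0, 1, 0, 0, 2, 0, 1, 0, 0, 1.5, 0, 1, 0, 0, 1.5, 0, 1, 0, 0, 1, 0, 1, 0, 0, 0.6, 0, 1, 0, 0, 0, 0, 1, 0, 0, 0, 0]'

```text
clock: 10.1
position: [0.6434, -0.2198, 0.0372]
ee_rot: [0.001, 0.069, 0.998, -0.0]
contact_force: [0.6, 0.4, -0.7]
width: 0.0856
gripper_force: 0.0
```

Emit:
send_rows --newtons 30 --steps '[-1, 0, 0, 0, 0, -1, 0, 0, 0, 0, -1, 0, 0, 0, 0, -1, 0, 0, 0, 0, -1, 0, 0, 0, 0, -1, 0, 0, 0, 0]'

```text
clock: 10.7
position: [0.6436, -0.2189, 0.0375]
ee_rot: [0.001, 0.069, 0.998, 0.0]
contact_force: [-0.2, 2.8, 6.4]
width: 0.066
gripper_force: 32.2
```

Emit:
send_rows --newtons 60 --steps '[-1, 0, 0, 0, 0, -1, 0, 0, 0, 0, -1, 0, 0, -0.3, 0, -1, 0.2, 0, -0.6, 0, -1, 0.2, 0, -1, 0, -1, 0, 0, -2, 0, -1, 0, 0, -2.5, 0, -1, 0, 0, -2.5, 0, -1, 0, 0, -2.5, 0, -1, 0, 0, -2, 0, -1, 0, 0, 0, 0, -1, 0, 0, 0, 0]'

```text
clock: 11.9
position: [0.6386, -0.2191, 0.1701]
ee_rot: [-0.0, 0.069, 0.998, -0.0]
contact_force: [-0.6, 0.1, -5.2]
width: 0.0649
gripper_force: 63.9
```

Run:
```python
from h import *
import pickle
s=get_state(); print(s["width"],s["gripper_force"],s["contact_force"])
plan(fr(BR,30,0,130),BR)
d=cam("wrist"); pickle.dump(d,open("w4.pkl","wb"))
cv2.imwrite("pics/w4.png",cv2.resize(d["color"][100:280,130:370,::-1],None,fx=3,fy=3,interpolation=2))
```

```text
0.06485411121328215 63.934792853251565 [-0.56197884  0.10954944 -5.20966925]
t 11.9 pos [ 0.6386 -0.2191  0.1701] z-axis [-0. -0. -1.] w 0.0649 roll 8.83 shift cm [11.53 37.86  4.01] F [-0.6  0.1 -5.2]
```

View pics/w4.png

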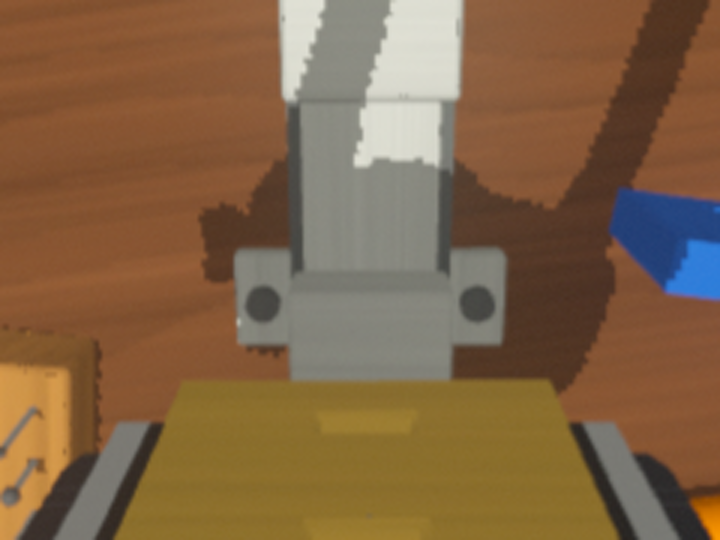

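The plate is held (about 5 N of weight), and its lower back edge runs from (182,380) to (552,380) in the crop. I'll measure how it sits in the grip.

Run:
```python
from h import *
import pickle
d=pickle.load(open("w4.pkl","rb"));im=d["color"].astype(int)
for u in (200,252,300): print(u,[(v,*im[v,u]) for v in range(215,384,1) if abs(im[v,u]-im[v-1,u]).sum()>12])
for v in (232,300,340,350): 
    r=im[v]; print(v,[u for u in range(60,460) if abs(r[u]-r[u-1]).sum()>60])
# predicted in tool frame; plate centred at dx from TCP along tool x, bottom zb below TCP(+)
M=np.linalg.inv(np.array(d["mount"]))
dd=dict(d);dd["T"]=np.array(d["mount"])
for dx in (0,.002):
    for zb in (.0095,):
        print(dx,np.round(proj(dd,[(dx+.008,-.033,zb),(dx+.008,.033,zb),(dx+.008,-.033,zb-.064),(dx+.008,.033,zb-.064),(dx-.008,-.033,zb-.064),(dx-.008,.033,zb-.064)]),1).tolist())
```

```text
200 [(227, np.int64(137), np.int64(104), np.int64(47)), (305, np.int64(145), np.int64(116), np.int64(45)), (306, np.int64(154), np.int64(124), np.int64(46)), (343, np.int64(138), np.int64(97), np.int64(47)), (344, np.int64(127), np.int64(83), np.int64(48)), (345, np.int64(94), np.int64(65), np.int64(47)), (346, np.int64(56), np.int64(47), np.int64(43)), (347, np.int64(44), np.int64(43), np.int64(42))]
252 [(226, np.int64(132), np.int64(124), np.int64(102)), (227, np.int64(137), np.int64(117), np.int64(71)), (228, np.int64(136), np.int64(110), np.int64(49)), (237, np.int64(151), np.int64(121), np.int64(50)), (244, np.int64(147), np.int64(117), np.int64(46)), (245, np.int64(139), np.int64(111), np.int64(44)), (271, np.int64(135), np.int64(109), np.int64(53)), (273, np.int64(150), np.int64(119), np.int64(48)), (285, np.int64(141), np.int64(112), np.int64(45)), (306, np.int64(155), np.int64(124), np.int64(48)), (343, np.int64(142), np.int64(99), np.int64(50)), (344, np.int64(137), np.int64(87), np.int64(50)), (345, np.int64(130), np.int64(82), np.int64(48)), (349, np.int64(119), np.int64
[... 273 characters left out ...]
), (343, np.int64(131), np.int64(89), np.int64(46)), (344, np.int64(120), np.int64(74), np.int64(42)), (345, np.int64(89), np.int64(60), np.int64(42)), (346, np.int64(50), np.int64(45), np.int64(40)), (347, np.int64(40), np.int64(41), np.int64(42)), (363, np.int64(33), np.int64(35), np.int64(38)), (370, np.int64(38), np.int64(41), np.int64(42)), (379, np.int64(33), np.int64(36), np.int64(37))]
232 [94, 109, 153, 164]
300 [94, 98, 107, 158, 159, 346, 347, 410]
340 [178, 326]
350 [182, 197, 322]
0 [[192.9, 229.0], [314.6, 229.2], [159.0, 308.9], [350.9, 309.1], [162.9, 346.2], [346.6, 346.4]]
0.002 [[192.7, 225.7], [314.8, 225.8], [158.4, 304.0], [351.4, 304.2], [162.4, 341.7], [347.1, 341.9]]
```

Run:
```python
from h import *
import pickle
D=pickle.load(open("d0.pkl","rb"))
for n,u,v in [("scene",565,317),("side",428,222)]: print(n,np.round(at(D[n],u*.64,v*.64,.0),3))
print(fr(BR,30,0,0)); plan(fr(BR,32,0.8,150),BR)
```

```text
scene [0.684 0.36  0.   ]
side [0.667 0.358 0.   ]
[0.63693355 0.17667545 0.        ]
t 11.95 pos [ 0.638  -0.2187  0.1691] z-axis [-0.002  0.001 -1.   ] w 0.0655 roll 8.83 shift cm [11.26 37.92  1.94] F [-0.3 -0.5 -3.9]
```

Emit:
send_rows --steps '[-1, 0.7, 1.6, 0, 0.7, -1, 0.7, 3.2, 0, 0.7, -1, 0.7, 3.5, 0, 0.8, -1, 0.7, 3.5, 0, 0.8, -1, 0.7, 3.5, 0, 0.8, -1, 0.7, 3.5, 0, 0.8, -1, 0.7, 3.5, 0, 0.8, -1, 0.7, 3.5, 0, 0.8, -1, 0.7, 3.5, 0, 0.7, -1, 0.7, 3.5, 0, 0.7, -1, 0.7, 3.2, 0, 0.7, -1, 0.7, 2, 0, 0.5]'

```text
clock: 13.15
position: [0.6354, 0.1722, 0.168]
ee_rot: [-0.002, 0.144, 0.99, 0.0]
contact_force: [0.2, 0.4, -5.4]
width: 0.0652
gripper_force: 64.1
```

Emit:
send_rows --steps '[-1, 0, 0, 0, 0, -1, 0, 0, 0, 0, -1, 0, 0, 0, 0]'

```text
clock: 13.45
position: [0.6359, 0.1687, 0.1691]
ee_rot: [-0.001, 0.145, 0.989, -0.001]
contact_force: [0.8, 0.0, -4.0]
width: 0.0652
gripper_force: 64.2
```

Run:
```python
from h import *
plan(fr(BR,32,0.8,60),BR)
```

```text
t 13.45 pos [0.6359 0.1687 0.1691] z-axis [-0.002 -0.001 -1.   ] w 0.0652 roll 0.01 shift cm [-0.09  0.9  10.91] F [ 0.8  0.  -4. ]
```

Emit:
send_rows --steps '[-1, -0.1, 0.5, 1, 0, -1, 0, 0.4, 2, 0, -1, 0, 0, 2.5, 0, -1, 0, 0, 2.5, 0, -1, 0, 0, 1.9, 0, -1, 0, 0, 1, 0, -1, 0, 0, 0, 0, -1, 0, 0, 0, 0, -1, 0, 0, 0, 0]'

```text
clock: 14.35
position: [0.6412, 0.1781, 0.0627]
ee_rot: [0.001, 0.145, 0.989, 0.001]
contact_force: [0.8, 0.1, -4.3]
width: 0.0653
gripper_force: 64.3
```

Run:
```python
from h import *
import pickle
plan(fr(BR,14,0.8,24),BR)
d=cam("wrist"); pickle.dump(d,open("w5.pkl","wb"))
q=proj(d,[fr(BR,*p) for p in [(0,-22,74),(0,22,74),(-12,-22,74),(-12,22,74)]]); print(np.round(q,1).tolist())
cv2.imwrite("pics/w5.png",cv2.resize(d["color"][120:384,90:420,::-1],None,fx=2.25,fy=2.25,interpolation=2))
```

```text
t 14.35 pos [0.6412 0.1781 0.0627] z-axis [ 0.003  0.001 -1.   ] w 0.0653 roll 0.02 shift cm [ 1.97 -0.19  3.86] F [ 0.8  0.1 -4.3]
[[200.1, 196.8], [297.3, 196.9], [198.7, 171.1], [298.6, 171.2]]
```

View pics/w5.png

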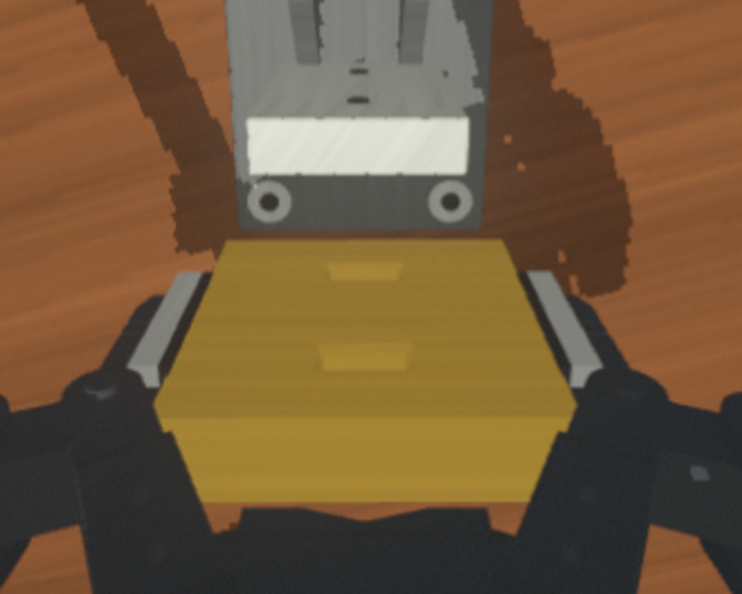

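The plate hangs in front of the fence. Fence-top centre is at x≈357 in the crop and matches the model; the plate's lower edge is centred at 363. I'll correct the sideways offset and descend to just above the ledge.

Emit:
send_rows --steps '[-1, 0, -0.17, 0.5, 0, -1, 0, 0, 1, 0, -1, 0, 0, 1, 0, -1, 0.3, 0, 0.7, 0, -1, 0.4, 0, 0.4, 0, -1, 0.4, 0, 0.1, 0, -1, 0, 0, 0, 0, -1, 0, 0, 0, 0, -1, 0, 0, 0, 0]'

```text
clock: 15.3
position: [0.6295, 0.1797, 0.0249]
ee_rot: [0.001, 0.145, 0.989, 0.0]
contact_force: [0.2, 0.0, -4.5]
width: 0.065
gripper_force: 64.3
```

Run:
```python
from h import *
plan(fr(BR,9.6,1.0,21.5),BR); s=get_state(); print(s["moment"])
```

```text
t 15.3 pos [0.6295 0.1797 0.0249] z-axis [ 0.001  0.    -1.   ] w 0.065 roll 0.05 shift cm [1.25 0.02 0.34] F [ 0.2  0.  -4.5]
[-0.03712597  0.00039323  0.03812116]
```

Emit:
send_rows --steps '[-1, 0.3, 0, 0.1, 0, -1, 0.3, 0, 0.1, 0, -1, 0.2, 0, 0.1, 0, -1, 0, 0, 0, 0, -1, 0, 0, 0, 0, -1, 0, 0, 0, 0]'

```text
clock: 15.9
position: [0.6214, 0.1818, 0.0217]
ee_rot: [0.0, 0.145, 0.989, 0.0]
contact_force: [-0.2, -0.4, -1.3]
width: 0.0654
gripper_force: 64.4
```

Emit:
send_rows --steps '[-1, 0.1, 0, 0.1, 0, -1, 0.1, 0, 0, 0, -1, 0.1, 0, 0, 0, -1, 0, 0, 0, 0, -1, 0, 0, 0, 0, -1, 0, 0, 0, 0]'

```text
clock: 16.5
position: [0.621, 0.1822, 0.0217]
ee_rot: [0.003, 0.145, 0.989, 0.0]
contact_force: [3.2, -4.0, 4.1]
width: 0.0657
gripper_force: 65.0
```

Run:
```python
from h import *
plan(fr(BR,9.6,1.0,21.5),BR); s=get_state(); print(s["moment"])
```

```text
t 16.5 pos [0.621  0.1822 0.0217] z-axis [ 0.006 -0.001 -1.   ] w 0.0657 roll 0.07 shift cm [0.36 0.03 0.02] F [ 3.2 -4.   4.1]
[-0.73062658 -0.53944152  0.0500406 ]
```

Friction on the ledge seems to be holding the plate. I'll lift about 2 mm and close on the fence without the drag.

Emit:
send_rows --steps '[-1, 0, 0, -0.1, 0, -1, 0, 0, -0.15, 0, -1, 0, 0, 0, 0, -1, 0, 0, 0, 0, -1, 0, 0, 0, 0]'

```text
clock: 17.0
position: [0.6178, 0.1831, 0.0221]
ee_rot: [-0.001, 0.145, 0.989, 0.0]
contact_force: [2.7, 0.4, -5.2]
width: 0.0649
gripper_force: 64.5
```

Run:
```python
from h import *
plan(fr(BR,9.6,1.0,21.5),BR); s=get_state(); print(s["moment"])
```

```text
t 17.0 pos [0.6178 0.1831 0.0221] z-axis [-0.001  0.    -1.   ] w 0.0649 roll 0.03 shift cm [0.03 0.04 0.06] F [ 2.7  0.4 -5.2]
[ 0.04711751 -0.33979193 -0.00479785]
```

Emit:
send_rows --steps '[-1, 0, 0, 0.1, 0, -1, 0, 0, 0, 0, -1, 0.1, 0, 0, 0, -1, 0, 0, 0, 0, -1, 0, 0, 0, 0, -1, 0, 0, 0, 0]'

```text
clock: 17.6
position: [0.6179, 0.183, 0.0217]
ee_rot: [0.0, 0.145, 0.989, 0.0]
contact_force: [4.2, -1.3, -6.8]
width: 0.0652
gripper_force: 64.6
```

Run:
```python
from h import *
plan(fr(BR,9.6,1.0,21.5),BR); s=get_state(); print(s["moment"])
```

```text
t 17.6 pos [0.6179 0.183  0.0217] z-axis [ 0.001  0.    -1.   ] w 0.0652 roll 0.04 shift cm [0.03 0.05 0.02] F [ 4.2 -1.3 -6.8]
[-0.06373457 -0.47722663 -0.02486481]
```

Emit:
send_rows --steps '[-1, -0.1, 0, 0.1, 0, -1, 0, 0, 0.1, 0, -1, 0, 0, 0, 0, -1, 0, 0, 0, 0, -1, 0, 0, 0, 0]'

```text
clock: 18.1
position: [0.6178, 0.1829, 0.0216]
ee_rot: [-0.0, 0.145, 0.989, 0.0]
contact_force: [-1.7, -0.7, 6.3]
width: 0.0649
gripper_force: 65.9
```

Run:
```python
from h import *
plan(fr(BR,9.6,1.0,21.5),BR); s=get_state(); print(s["moment"])
```

```text
t 18.1 pos [0.6178 0.1829 0.0216] z-axis [-0.  0. -1.] w 0.0649 roll 0.04 shift cm [0.03 0.05 0.01] F [-1.7 -0.7  6.3]
[-0.06845455  0.28305448 -0.05688528]
```

Emit:
send_rows --steps '[-1, 0.1, 0, -0.1, 0, -1, 0.1, 0, 0, 0, -1, 0, 0, 0, 0, -1, 0, 0, 0, 0, -1, 0, 0, 0, 0]'

```text
clock: 18.6
position: [0.6179, 0.1829, 0.0216]
ee_rot: [0.001, 0.145, 0.989, 0.0]
contact_force: [4.3, -3.5, 3.3]
width: 0.0653
gripper_force: 65.0
```

Run:
```python
from h import *
plan(fr(BR,9.6,1.0,21.5),BR); s=get_state(); print(s["moment"])
```

```text
t 18.6 pos [0.6179 0.1829 0.0216] z-axis [ 0.003 -0.    -1.   ] w 0.0653 roll 0.05 shift cm [0.04 0.05 0.01] F [ 4.3 -3.5  3.3]
[-0.39814246 -0.39944497 -0.05904417]
```

Emit:
send_rows --steps '[-1, 0.1, -0.03, -0.05, 0, -1, 0, 0, 0, 0, -1, 0, 0, 0, 0, -1, 0, 0, 0, 0]'

```text
clock: 19.0
position: [0.618, 0.183, 0.0217]
ee_rot: [0.002, 0.145, 0.989, 0.0]
contact_force: [7.9, -3.4, -1.0]
width: 0.0654
gripper_force: 64.8
```

```bash
cat > st.py <<'E'
from h import *
s=get_state(); f=s["contact_force"]; c,q=np.cos(BR[2]),np.sin(BR[2])
print("bracket-axes force",np.round([c*f[0]+q*f[1],-q*f[0]+c*f[1],f[2]],1)); plan(fr(BR,9.6,1.0,21.5),BR); print(s["moment"],s["ee_rot"])
E
python3 st.py
```

```text
bracket-axes force [ 8.5 -1.  -1. ]
t 19.0 pos [0.618  0.183  0.0217] z-axis [ 0.005 -0.    -1.   ] w 0.0654 roll 0.04 shift cm [0.04 0.04 0.02] F [ 7.9 -3.4 -1. ]
[-0.42010953 -0.78616406 -0.07333538] [2.36495743e-03 1.44917465e-01 9.89440886e-01 2.63187646e-04]
```

Emit:
send_rows --steps '[-1, 0.05, 0, 0.02, 0, -1, 0, 0, 0, 0, -1, 0, 0, 0, 0, -1, 0, 0, 0, 0]'

```text
clock: 19.4
position: [0.618, 0.183, 0.0217]
ee_rot: [0.003, 0.145, 0.989, 0.0]
contact_force: [7.7, -3.8, -0.7]
width: 0.0653
gripper_force: 64.9
```

```bash
python3 st.py
python3 - <<'E'
from h import *
d=cam("wrist"); e=cam("side")
a=cv2.resize(d["color"][120:384,90:420,::-1],(500,400),interpolation=2)
b=cv2.resize(e["color"][135:195,238:283,::-1],(300,400),interpolation=2)
cv2.imwrite("pics/w6.png",np.hstack([a,b]))
q=proj(d,[fr(BR,*p) for p in [(0,-33,76),(0,33,76),(16,-33,76),(16,33,76),(-12,-22,74),(-12,22,74)]]); print(np.round((q-[90,120])*500/330,0).tolist())
E
```

```text
bracket-axes force [ 8.5 -1.4 -0.7]
t 19.4 pos [0.618  0.183  0.0217] z-axis [ 0.006 -0.    -1.   ] w 0.0653 roll 0.04 shift cm [0.05 0.04 0.02] F [ 7.7 -3.8 -0.7]
[-0.55008562 -0.78553482 -0.07702083] [2.87071474e-03 1.44922433e-01 9.89438817e-01 2.73473471e-04]
[[102.0, 278.0], [394.0, 279.0], [108.0, 335.0], [387.0, 335.0], [149.0, 227.0], [347.0, 227.0]]
```

View pics/w6.png

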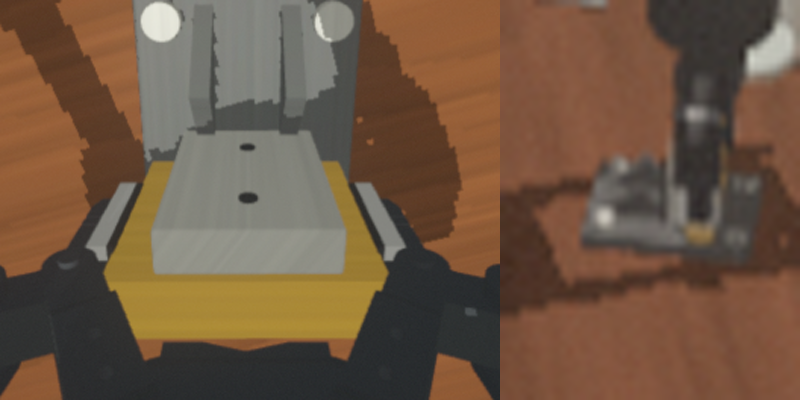

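The plate sits flush on the fence, centred to about 0.5 mm (plate centre x≈246, fence centre x≈248.5), and stands on the ledge. I'll add a little push to reach 10 N.

Emit:
send_rows --steps '[-1, 0.05, 0, 0.03, 0, -1, 0, 0, 0, 0, -1, 0, 0, 0, 0, -1, 0, 0, 0, 0, -1, 0, 0, 0, 0]'

```text
clock: 20.0
position: [0.6181, 0.1829, 0.0217]
ee_rot: [0.003, 0.145, 0.989, 0.0]
contact_force: [8.1, -4.2, 0.1]
width: 0.0653
gripper_force: 65.1
```

```bash
python3 st.py
```

```text
bracket-axes force [ 8.9 -1.8  0.1]
t 20.0 pos [0.6181 0.1829 0.0217] z-axis [ 0.007 -0.    -1.   ] w 0.0653 roll 0.04 shift cm [0.05 0.04 0.02] F [ 8.1 -4.2  0.1]
[-0.58702646 -0.89264267 -0.05725185] [3.41914687e-03 1.44897962e-01 9.89440659e-01 2.70443486e-04]
```

Emit:
send_rows --steps '[-1, 0.08, -0.04, -0.03, 0, -1, 0, 0, 0, 0, -1, 0, 0, 0, 0, -1, 0, 0, 0, 0, -1, 0, 0, 0, 0]'

```text
clock: 20.5
position: [0.6181, 0.183, 0.0217]
ee_rot: [0.004, 0.145, 0.989, 0.001]
contact_force: [10.1, -2.6, -2.5]
width: 0.0654
gripper_force: 64.6
```

```bash
python3 st.py
```

```text
bracket-axes force [10.5  0.4 -2.5]
t 20.5 pos [0.6181 0.183  0.0217] z-axis [ 0.009 -0.    -1.   ] w 0.0654 roll 0.04 shift cm [0.06 0.03 0.02] F [10.1 -2.6 -2.5]
[-0.61747782 -1.12871073 -0.14360964] [4.26529813e-03 1.44890423e-01 9.89438346e-01 5.76422823e-04]
```

Emit:
send_rows --steps '[-1, 0, 0, 0, 0, -1, 0, 0, 0, 0, -1, 0, 0, 0, 0, -1, 0, 0, 0, 0, -1, 0, 0, 0, 0, -1, 0, 0, 0, 0]'

```text
clock: 21.1
position: [0.6181, 0.183, 0.0217]
ee_rot: [0.004, 0.145, 0.989, 0.001]
contact_force: [11.0, -2.7, -2.4]
width: 0.0654
gripper_force: 64.7
```

```bash
python3 st.py; python3 -c "
from rig import sign_off; print(sign_off())"
```

```text
bracket-axes force [11.3  0.6 -2.4]
t 21.1 pos [0.6181 0.183  0.0217] z-axis [ 0.009 -0.    -1.   ] w 0.0654 roll 0.05 shift cm [0.06 0.04 0.02] F [11.  -2.7 -2.4]
[-0.62342409 -1.13750097 -0.06763668] [4.23543633e-03 1.44875819e-01 9.89440631e-01 5.44873029e-04]
the job is handed in; nothing more can be done
None
```

The job is handed in: the vise is wide open, and the brass plate stands on the bracket's ledge, centred to about 0.5 mm, still gripped and pressed against the fence with about 11 N.

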